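Press the right nose onto the sprung nozzle body and hold it for the retaining screw

TASK

We are putting the spare filling nozzle back together: take from the rack the one nose whose spigot fits the bore of the nozzle body clamped in the bench stand, put it in upright, press it down against the sprung poppet until its flange sits fully home on the body, and keep it pressed there with a firm but not excessive hand so that I can put in the retaining screw. Finish while still holding it down; leave the other two noses in the rack and do not disturb the things standing around.

Things in the scene. Friction and masses are not known exactly. Their poses are not given: they have to be found in the camera images.
- nose_a: steel nozzle nose, one of three look-alikes, upright in the rack: spigot 18 mm in diameter, 18 mm long (lowest 4 mm taper in by 3 mm all round), on it a round flange 30 mm in diameter, 7 mm thick (18 to 25 mm up), on that a plain tube 20 mm in diameter, 40 mm tall (25 to 65 mm up), to grip. Origin: centre of the underside, z up; 90 g. Too small: a loose fit
- nose_b: steel nozzle nose, one of three look-alikes, upright in the rack: spigot 26 mm in diameter, 18 mm long (lowest 4 mm taper in by 3 mm all round), on it a round flange 38 mm in diameter, 7 mm thick (18 to 25 mm up), on that a plain tube 20 mm in diameter, 40 mm tall (25 to 65 mm up), to grip. Origin: centre of the underside, z up; 130 g. Fits the bore, 1.5 mm play all round
- nose_c: steel nozzle nose, one of three look-alikes, upright in the rack: spigot 34 mm in diameter, 18 mm long (lowest 4 mm taper in by 3 mm all round), on it a round flange 46 mm in diameter, 7 mm thick (18 to 25 mm up), on that a plain tube 20 mm in diameter, 40 mm tall (25 to 65 mm up), to grip. Origin: centre of the underside, z up; 190 g. Too large to enter
- nose_rack: fixed grey plastic plate 224 x 62 x 16 mm with three round recesses in a row, 39 mm in diameter and 4 mm deep, at -76, 0 and +76 mm along its long x axis, so that the noses stand with their undersides 12 mm above the desk; which nose is in which recess varies. Origin: centre of the underside; x along the row, y across it
- nose_b_seat (a point): point on the axis of nose_b at the underside of its flange, 18 mm above its origin; it meets body_mouth when the nose is home
- body_mouth (a point): centre of the bore's mouth in the flat top face of the nozzle body, 84 mm above the desk; z points up. The bore is upright, round, 29 mm in diameter, with a lightly broken edge; the top face is 46 mm in diameter
- nozzle_stand: fixed bench stand: aluminium plate 110 x 90 x 12 mm with a clamp block 66 x 60 mm, 38 mm high, holding the upright round steel nozzle body (46 mm in diameter, top face 84 mm above the desk) over the plate's centre; a hose barb sticks out 57 mm from the axis to +x at 66 mm height. Origin: centre of the underside; z up; its yaw varies
- poppet (a joint): sprung brass poppet in the bore: 0 at rest, its flat top 6 mm below the body's face; grows (m) as it is pressed down, 0.012 with the right nose home. The spring pushes up with 5 N at rest, rising evenly to 12 N at 0.012, and pushes a nose that is let go out again. With the flange on the face nothing yields: 15 to 40 N in all is a good firm hold, over 60 N too much
- hex_key: bystander: small L-shaped hex key of 5 mm steel, legs 70 and 22 mm, lying on the desk. Origin at the middle of the long leg
- beaker: bystander: empty clear beaker, 70 mm across, 90 mm tall, standing on the desk under the hanging filling nozzle, whose solid boom reaches here from the filling machine on the left, 0.27 to 0.38 m above the desk: keep the arm clear of it. Origin at the centre of its underside, z up
- sample_jar: bystander: closed glass sample jar, 64 mm across, 94 mm tall, on the desk behind the stand. Origin at the centre of its underside, z up
Not all that is in view belongs to the job. What is shaped like the nose_b but orange or red is not meant.

How it is judged:
On the way:
1. the fitting nose is held clear of the rack (z of nose_b in the frame of nose_rack above 0.04 m and contact force between the fingers and nose_b above 2 N), for 0.2 s.
At the end, for the whole second after the job is handed in: nose_b upright (4 degrees) and centred (3 mm) in the body, flange within 1.5 mm of the face, poppet down at least 10.5 mm, at rest, held by the fingers and pressed on the body with over 13.5 N in all (the spring takes 12 N); the other noses within 20 mm of their places (z of nose_b_seat in the frame of body_mouth below 0.0015 m and horizontal distance between nose_b_seat and body_mouth below 0.003 m and angle between nose_b's own z axis and vertical below 0.07 rad and value of joint poppet above 0.0105 m and contact force between nose_b and nozzle_stand above 13.5 N and contact force between the fingers and nose_b above 3 N and linear speed of nose_b below 0.01 m/s and distance of each of nose_a, nose_c from where it was at the start of the episode below 0.02 m); the arm keeps its last pose, push and grip.
It fails at once if the nose is forced onto the nozzle body with more than 60 N (contact force between nose_b and nozzle_stand above 60 N).
It fails at once if one of the other two noses is taken out of its place (distance of any of nose_a, nose_c from where it was at the start of the episode above 0.02 m).
It fails at once if a bystander is knocked over or pushed away by more than 30 mm (distance of any of hex_key, beaker, sample_jar from where it was at the start of the episode above 0.03 m or angle between any of beaker, sample_jar's own z axis and vertical above 0.5 rad).
It also fails if it takes over 51 s, if anything falls off the work surface, if the arm or the gripper's body presses on something with over 40 N, if the wrist force passes 120 N, or if a joint passes its speed limit or range.

ROBOT

A 6-joint arm with a two-finger parallel gripper is mounted at the origin on a cart in front of the work surface, level with it; the furniture and walls round the work are solid. World frame = base frame: x ahead of the robot, y to its left, z up, the work surface at z = 0. Lengths are in m, angles in rad, forces in N, time in s.
With the tool pointing down it reaches from about 0.275 to 0.825 m from the base axis. Payload 5.2 kg.
Tool frame: the origin (TCP) lies at the very end of the fingers, on their centre line; the grasp point (between the pads) lies 19 mm behind it; x points along the fingers, y is the direction in which the jaws open and shut, and the axes are right-handed (so a half turn about x gives the same grasp; the last joint's range is limited). The gripper opens to 93 mm and grips with 3 to 60 N. Pads are 15 mm wide; open, the fingers measure 128 mm over their backs; the gripper's body (75 mm by 188 mm) begins 65 mm behind the grasp point.
Start: joints at [-1.404, 0.259, 1.535, -0, 1.348, -0.203], TCP at [0.199, -0.513, 0.219] pointing down, gripper open.
Joint ranges: [-3.14, 3.14], [-0.91, 2.08], [0.19, 2.58], [-1.22, 4.36], [0.22, 2.71], [-3.12, 3.12]. Speed limits (rad/s): [2.57, 2.57, 3.14, 3.14, 3.14, 3.14].

INTERFACE

Orientations are given as a rotation vector (axis times angle).
In Python, from rig import r gives the robot as it stands. The module is installed in compiled form; this text tells all that it offers.
- The arm moves only by the tool send_rows, never from a script. Its argument "moves" is one flat list of numbers, 7 for each row, row after row: the shift along the tool's x, y, z as a fraction of full scale, then the turn, a rotation vector about the tool's x, y, z as a fraction of full scale, then the gripper's target within -1 to 1 (shut at 1, half-way at 0, fully open at -1). A call has 1 to 8 rows; each row shifts and turns the commanded pose from where the row before left it, along the tool's axes as they then stand; what a row does not reach is not made up. Full scale, the value 1, is 0.05 m for a shift and 360 degrees for a turn. A row lasts 1/10 s, in which the tool goes at most 50 mm and 8.59 degrees, less where a joint would pass 70% of its speed; a pose out of reach is approached as far as the arm can. A call with a number of a shift or a turn outside -1 to 1 is refused whole. A call with a gripper value outside its range is refused whole. The fingers move at their own pace and stop on an object; the grip force is fixed at half the most. Time passes only in rows, so rows that do not move let the fingers close. It gives the time, the measured TCP pose, the force and the opening at its end, in the units of the state.
- r.observe(): the state, without advancing time (a new reading comes with each control period).
- r.get_image(name): name is "scene" or "side" or "wrist"; returns a dict with "image" (480x640x3 uint8, blue, green, red), "K" (3x3 intrinsics, pixels), "dist_coeffs" ([k1, k2, p1, p2, k3] as OpenCV has them; the pictures are not rectified), "xyz" and "orientation" of the camera in the world. Camera axes: x right, y up, looking along -z (the intrinsics and any distortion apply to the point x, -y, -z); pixel columns grow to the right and rows downward; lengths in m; the calibration is good to about 2 mm. A picture is of the moment at which its call begins. There is no depth.
- r.hand_in(): hands the job in, once; it reports no verdict.
The state is a dict: "time": time; "joint_pos": joint angles; "joint_velocities": joint speeds; "tau": joint torques, N m; "eef_pos": TCP position; "eef_rot": TCP orientation; "contact_force": force on the tool from outside, world axes, zero at the start; "ft_torque": the same for the moment, N m; "width": opening from 0.0 (shut) to 1.0 (fully open).
Only numpy, scipy, OpenCV 4.12 (cv2) and the standard library are available. Lean on these libraries where they do the work, as an engineer would, in place of code of your own. Each camera call takes 0.05 s, during which the arm holds its last target.

## Working session

There is one attempt and no reset: what is moved stays moved. The work goes in short steps, Python scripts to look and compute and a tool call to move; the robot and the scene stay as the last step left them, time stands still between calls to the robot, and variables do not carry over. Pictures are saved under pics/ and viewed, and the job is handed in when it is done.

Besides the shell and the picture viewer there is one more tool, called after "Request:" by a JSON object that holds its "fn" and its "kwargs". send_rows: Moves the arm, as the interface text tells. Shift numbers are shares of 0.05 m and turn numbers shares of 360 degrees, none past 1 either way. Its arguments: {"type":"object","properties":{"moves":{"type":"array"}},"required":["moves"]}

```bash
mkdir -p pics; cat > h.py <<'E'
import numpy as np, cv2
from scipy.spatial.transform import Rotation as R
def save(im,n): cv2.imwrite('pics/'+n+'.png',im['image'])
def camR(im):
    o=np.array(im['orientation'],float)
    return R.from_rotvec(o).as_matrix() if o.shape==(3,) else (R.from_quat(o).as_matrix() if o.shape==(4,) else o)
def ray(im,u,v):
    p=cv2.undistortPoints(np.array([[[u,v]]],float),np.array(im['K'],float),np.array(im['dist_coeffs'],float))[0,0]
    return np.array(im['xyz']),camR(im)@np.array([p[0],-p[1],-1.0])
def atz(im,u,v,z):
    c,d=ray(im,u,v); return c+d*(z-c[2])/d[2]
def proj(im,P):
    P=np.atleast_2d(P); q=(P-np.array(im['xyz']))@camR(im); q=q*[1,-1,-1]
    return cv2.projectPoints(q,np.zeros(3),np.zeros(3),np.array(im['K'],float),np.array(im['dist_coeffs'],float))[0][:,0]
def tri(*ms):
    A=np.zeros((3,3));b=np.zeros(3)
    for im,u,v in ms:
        c,d=ray(im,u,v); d/=np.linalg.norm(d); M=np.eye(3)-np.outer(d,d); A+=M;b+=M@c
    return np.linalg.solve(A,b)
E
python3 - <<'E'
from h import *; from rig import r
import pickle
ims={}
for n in('scene','side','wrist'):
    im=r.get_image(n); ims[n]=im; save(im,n+'0'); print(n,im['xyz'],im['orientation'],np.array(im['K']).tolist(),im['dist_coeffs'])
pickle.dump(ims,open('ims0.pkl','wb'))
print(r.observe())
E
```

```text
scene [-0.16195133  0.42329798  0.47534857] [ 0.64268075 -1.26116582 -1.91924312] [[461.50404312591826, 0.0, 311.22543768381746], [0.0, 461.50404312591826, 241.235432285697], [0.0, 0.0, 1.0]] [-0.0829761  0.         0.         0.         0.       ]
side [ 0.06649442 -0.82516465  0.63564262] [ 0.98469659 -0.29836932 -0.54213616] [[567.2910596774351, 0.0, 314.7296218607998], [0.0, 567.2910596774351, 232.0984918634043], [0.0, 0.0, 1.0]] [-0.16288296  0.          0.          0.          0.        ]
wrist [ 0.26542766 -0.48738102  0.38320809] [-0.23088256  0.16173557 -1.19291317] [[383.40531282439366, 0.0, 318.90179675851937], [0.0, 383.40531282439366, 242.32059171469325], [0.0, 0.0, 1.0]] [-0.07504517  0.          0.          0.          0.        ]
{'time': 0.15, 'joint_pos': array([-1.40381299e+00,  2.59214380e-01,  1.53577713e+00,  3.24050263e-05,
        1.34799931e+00, -2.02797339e-01]), 'joint_velocities': array([ 0.00013352, -0.00190383, -0.00369595,  0.00051933,  0.00100129,
       -0.00163596]), 'tau': array([ 1.34422742e-03, -4.37644136e+01, -2.84235156e+01,  7.19473581e-02,
        3.79810331e-02, -9.41687040e-05]), 'eef_pos': array([ 0.19874401, -0.512417  ,  0.2180097 ]), 'eef_rot': array([ 2.02012642,  0.37923433, -2.02001004]), 'contact_force': array([0.19570729, 0.16040067, 0.95813078]), 'ft_torque': array([-0.03418161, -0.01480222, -0.05608329]), 'width': 1.000354909269383}
```

View pics/scene0.png

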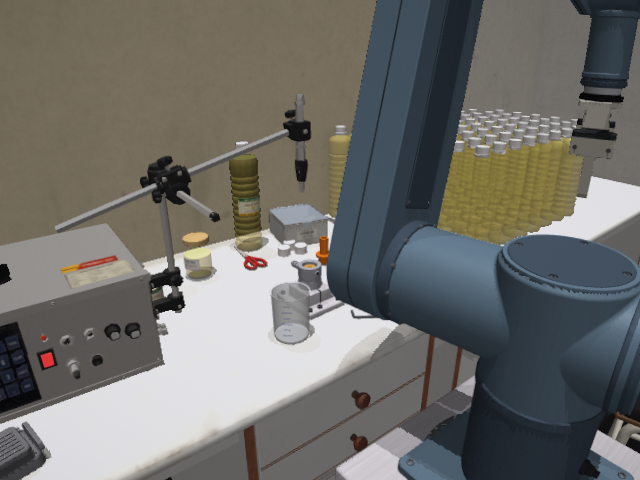

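View pics/side0.png

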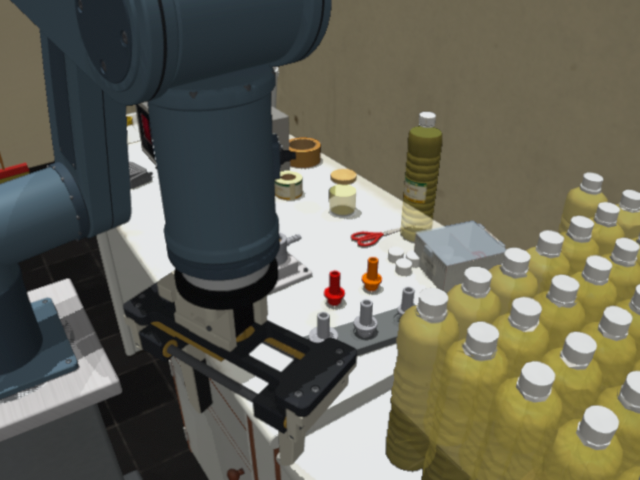

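View pics/wrist0.png

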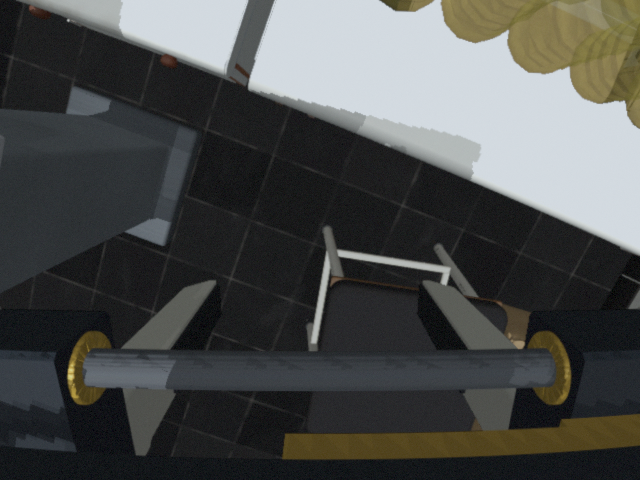

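```bash
python3 - <<'E'
from h import *; import pickle
ims=pickle.load(open('ims0.pkl','rb'))
s=ims['side']['image']; cv2.imwrite('pics/c1.png',cv2.resize(s[220:400,230:460],None,fx=3.4,fy=3.3,interpolation=cv2.INTER_CUBIC))
s=ims['scene']['image']; cv2.imwrite('pics/c2.png',cv2.resize(s[220:350,250:390],None,fx=5,fy=4.5,interpolation=cv2.INTER_CUBIC))
for uv in((323,317),(366,304),(408,292)): print(atz(ims['side'],*uv,0.077))
for uv in((310,264),): print(atz(ims['scene'],*uv,0.084))
E
```

```text
[ 0.44259982 -0.28695999  0.077     ]
[ 0.51542992 -0.29918732  0.077     ]
[ 0.58982397 -0.3136481   0.077     ]
[ 0.48666694 -0.05663801  0.084     ]
```

View pics/c1.png

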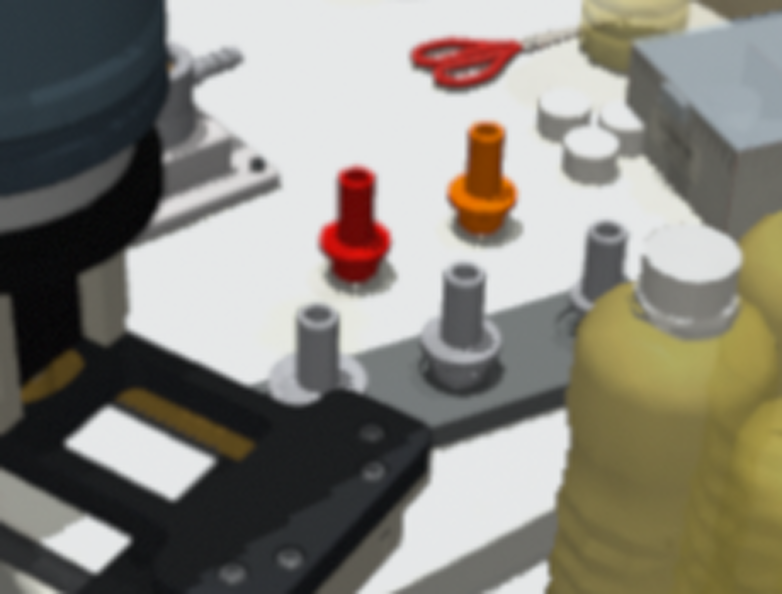

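View pics/c2.png

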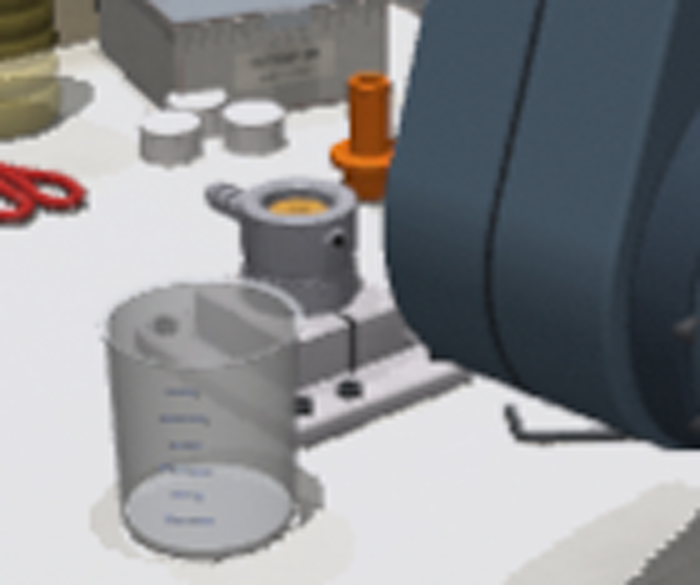

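```bash
python3 - <<'E'
from h import *; import pickle
ims=pickle.load(open('ims0.pkl','rb'))
S,D=ims['scene'],ims['side']
print('beaker',atz(S,291,333,0))
b=atz(S,291,333,0)
print('hang tip near beaker?',[ (z,proj(S,[b[0],b[1],z])[0].round()) for z in (0.09,.2,.25,.3,.35,.4)])
print('hang if z:',[(z,atz(S,301,190,z).round(3)) for z in(.2,.25,.27,.3)])
print('bottle base',atz(D,408,455,0), 'cap',[atz(D,432,303,z).round(3) for z in(.2,.25,.3)])
print('red',atz(D,230+355/3.4,220+178/3.3,.065),'orange',atz(D,230+487/3.4,220+130/3.3,.065))
print('stand plate corner',atz(D,230+278/3.4,220+180/3.3,.012),'box',atz(D,230+738/3.4,220+230/3.3,0.0))
print('key',atz(S,250+515/5,220+435/4.5,0))
print(R.from_rotvec([2.02012642,0.37923433,-2.02001004]).as_matrix())
E
```

```text
beaker [0.41956886 0.03767031 0.        ]
hang tip near beaker? [(0.09, array([289., 289.])), (0.2, array([287., 230.])), (0.25, array([286., 200.])), (0.3, array([285., 169.])), (0.35, array([284., 137.])), (0.4, array([283., 103.]))]
hang if z: [(0.2, array([ 0.586, -0.11 ,  0.2  ])), (0.25, array([ 0.45 , -0.013,  0.25 ])), (0.27, array([0.396, 0.026, 0.27 ])), (0.3, array([0.314, 0.084, 0.3  ]))]
bottle base [ 0.42627385 -0.50967454  0.        ] cap [array([ 0.484, -0.46 ,  0.2  ]), array([ 0.436, -0.501,  0.25 ]), array([ 0.388, -0.543,  0.3  ])]
red [ 0.5308714  -0.19369796  0.065     ] orange [ 0.61317783 -0.19700882  0.065     ]
stand plate corner [ 0.5380425  -0.11289841  0.012     ] box [ 0.72610339 -0.27938823  0.        ]
key [ 3.91604232e-01 -8.62327202e-02 -5.55111512e-17]
[[-2.01222754e-04  3.61404104e-01 -9.32409263e-01]
 [ 1.38397505e-03 -9.32408288e-01 -3.61404024e-01]
 [-9.99999022e-01 -1.36315386e-03 -3.12552497e-04]]
```

Request:
{"fn": "send_rows", "kwargs": {"moves": [-0.4,-0.2,-0.5,0,0,0,0,-0.2,-0.4,-0.6,0,0,0,0,-0.1,-0.4,-0.7,0,0,0,0,0,-0.4,-0.7,0,0,0,0,0,-0.4,-0.7,0,0,0,0,0,-0.4,-0.7,0,0,0,0,0,-0.4,-0.7,0,0,0,0,0,-0.4,-0.7,0,0,0,0]}}

```text
time: 0.95
eef_pos: [0.3923, -0.2757, 0.2535]
eef_rot: [2.02, 0.378, -2.02]
contact_force: [0.9, -0.1, 0.5]
width: 0.502
```

```bash
cat > snap.py <<'E'
import sys
from h import *; from rig import r
import pickle
t=sys.argv[1]; ims={}
for n in sys.argv[2:]:
    im=r.get_image(n); ims[n]=im; save(im,n+t)
pickle.dump(ims,open('ims%s.pkl'%t,'wb'))
o=r.observe(); M=R.from_rotvec(o['eef_rot']).as_matrix()
print(o['time'],o['eef_pos'].round(4),M.round(3).tolist(),o['contact_force'].round(1),o['width'].round(3),o['joint_pos'].round(2))
E
python3 snap.py 1 wrist side scene
```

```text
Traceback (most recent call last):
  File "snap.py", line 9, in <module>
    print(o['time'],o['eef_pos'].round(4),M.round(3).tolist(),o['contact_force'].round(1),o['width'].round(3),o['joint_pos'].round(2))
                                                                                          ^^^^^^^^^^^^^^^^
AttributeError: 'float' object has no attribute 'round'
```

View pics/wrist1.png

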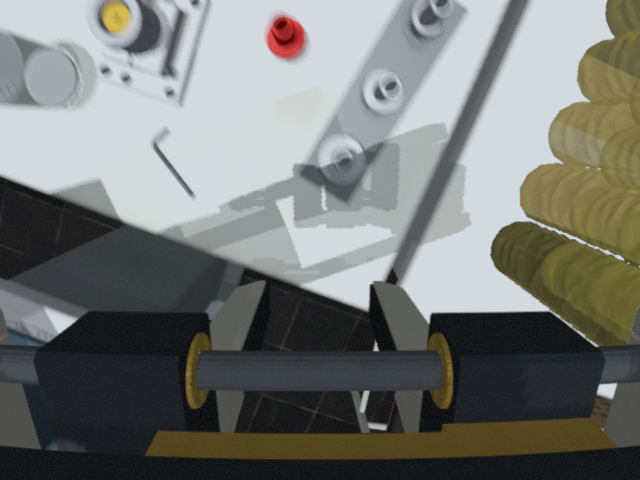

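View pics/side1.png

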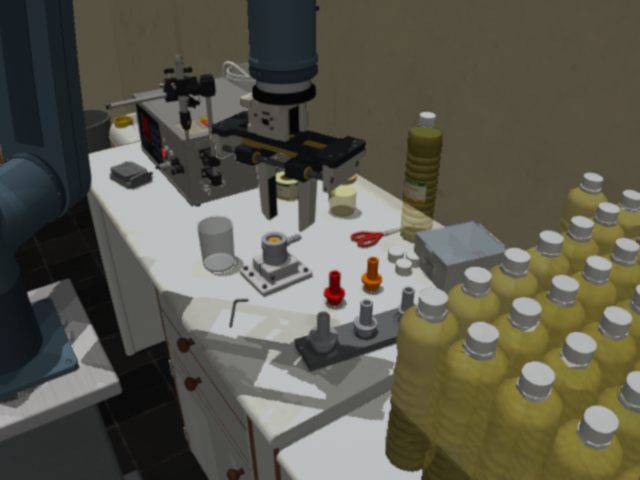

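View pics/scene1.png

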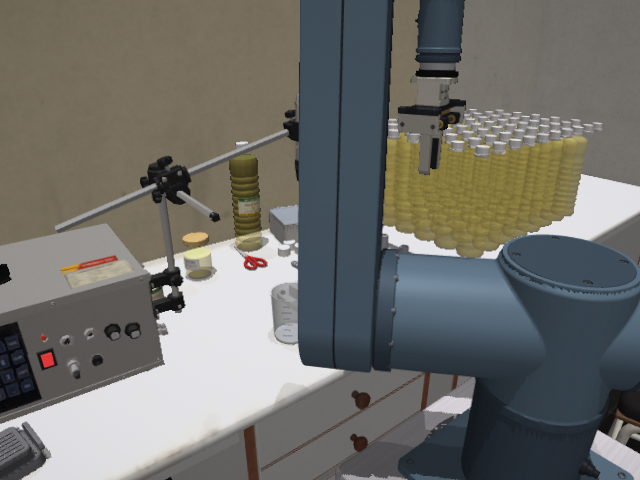

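```bash
sed -i "s/o\['width'\].round(3)/round(float(o['width']),3)/" snap.py; python3 - <<'E'
from h import *; import pickle
ims=pickle.load(open('ims1.pkl','rb'))
w=ims['wrist']['image']; d=ims['side']['image']
a=cv2.resize(w[0:200,280:480],None,fx=4,fy=3,interpolation=cv2.INTER_CUBIC)
cv2.imwrite('pics/w1a.png',cv2.resize(w[0:190,280:480],(800,760)[0:1]+(600,)) if 0 else cv2.resize(w[0:150,290:490],None,fx=4,fy=4,interpolation=cv2.INTER_CUBIC))
cv2.imwrite('pics/w1b.png',cv2.resize(w[0:110,70:220],None,fx=5,fy=5,interpolation=cv2.INTER_CUBIC))
cv2.imwrite('pics/d1a.png',cv2.resize(d[270:370,290:440],None,fx=5,fy=5,interpolation=cv2.INTER_CUBIC))
cv2.imwrite('pics/d1b.png',cv2.resize(d[210:300,190:340],None,fx=5,fy=5,interpolation=cv2.INTER_CUBIC))
E
```

```text
(no output)
```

View pics/w1a.png

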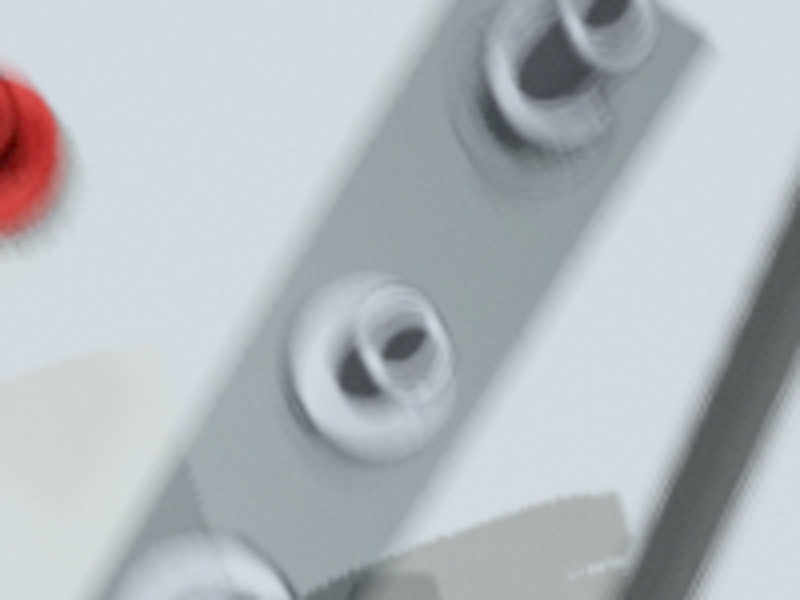

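View pics/w1b.png

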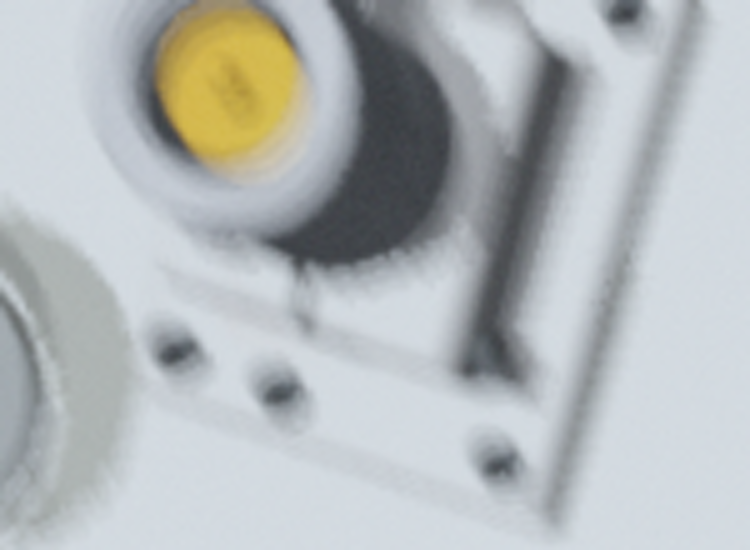

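View pics/d1a.png

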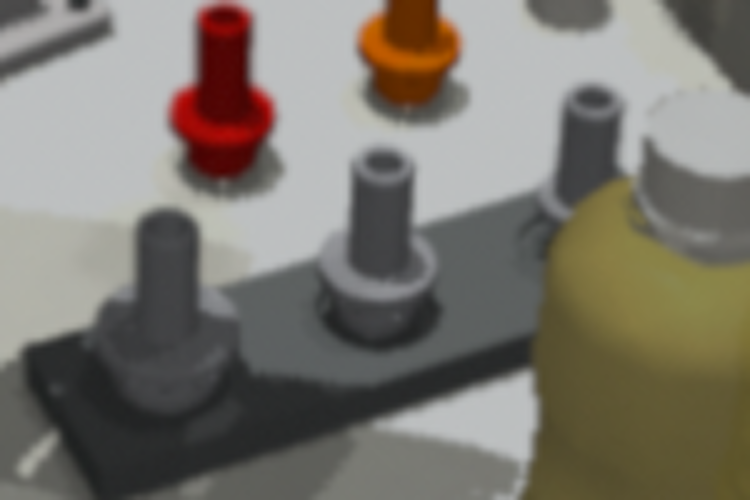

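View pics/d1b.png

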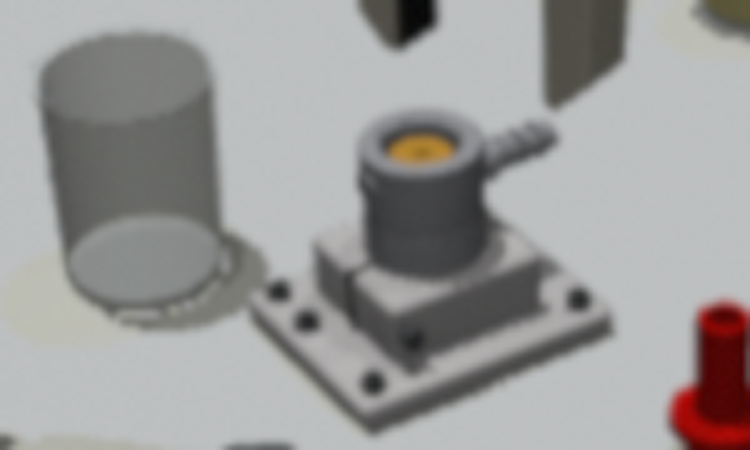

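```bash
python3 - <<'E'
from h import *; import pickle
ims=pickle.load(open('ims1.pkl','rb')); W,D=ims['wrist'],ims['side']
print('b top side',atz(D,366.4,302.4,.077),'wrist',atz(W,391,85.8,.077),'flange wrist',atz(W,382.8,92,.037),'tri',tri((D,366.4,302.4),(W,391,85.8)))
print('a top side',atz(D,290+594/5,270+101/5,.077),'c',atz(D,290+167/5,270+224/5,.077))
print('stand side',atz(D,274.6,239.4,.084),'wrist',atz(W,115,19.6,.084),'pop',atz(W,70+232/5,17,.078))
print('barb tip',atz(D,190+548/5,210+135/5,.066))
print('beaker side',atz(D,190+145/5,210+262/5,0))
P=atz(D,366.4,302.4,.077)
for im,n in((W,'w'),(D,'d')):
  for dia,h in((30,25),(38,25),(46,25)):
    th=np.linspace(0,6.283,60); c=P.copy(); pts=np.c_[c[0]+dia/2e3*np.cos(th),c[1]+dia/2e3*np.sin(th),0*th+.012+h/1e3]
    q=proj(im,pts); print(n,dia,q.min(0).round(1),q.max(0).round(1))
E
```

```text
b top side [ 0.51839535 -0.29643446  0.077     ] wrist [ 0.52164822 -0.29086549  0.077     ] flange wrist [ 0.5209446  -0.29058766  0.037     ] tri [ 0.52261288 -0.29148725  0.07177556]
a top side [ 0.59405311 -0.31084713  0.077     ] c [ 0.44601707 -0.28308544  0.077     ]
stand side [ 0.48770044 -0.06802927  0.084     ] wrist [ 0.4896745  -0.05904717  0.084     ] pop [ 0.49257941 -0.05619482  0.078     ]
barb tip [ 0.54457589 -0.06252501  0.066     ]
beaker side [0.41832889 0.03640876 0.        ]
w 30 [371.6  80.4] [403.2 113.4]
w 38 [367.4  75.9] [407.3 117.7]
w 46 [363.2  71.5] [411.5 122. ]
d 30 [355.8 315.8] [374.6 328.1]
d 38 [353.3 314.2] [377.  329.8]
d 46 [350.8 312.6] [379.5 331.5]
```

Request:
{"fn": "send_rows", "kwargs": {"moves": [0,0,0,0.0219,0,0,0,0,0,0,0.0219,0,0,0,0,0,0,0.0219,0,0,0,0,0,0,0.0219,0,0,0,0.3,-0.03,-0.64,0,0,0,0,0.4,-0.03,-0.64,0,0,0,0,0.4,-0.03,-0.64,0,0,0,0,0.4,-0.03,-0.64,0,0,0,0]}}

```text
time: 1.9
eef_pos: [0.519, -0.296, 0.1776]
eef_rot: [-2.126, 0.195, 2.127]
contact_force: [0.1, -1.3, 0.3]
width: 0.502
```

```bash
python3 snap.py 2 wrist side
```

```text
2.0 [ 0.5192 -0.2949  0.1742] [[-0.004, -0.18, -0.984], [0.004, -0.984, 0.18], [-1.0, -0.003, 0.005]] [-0.8  0.1 -0.4] 0.497 [-0.7   0.38  1.48  0.    1.29  1.05]
```

View pics/wrist2.png

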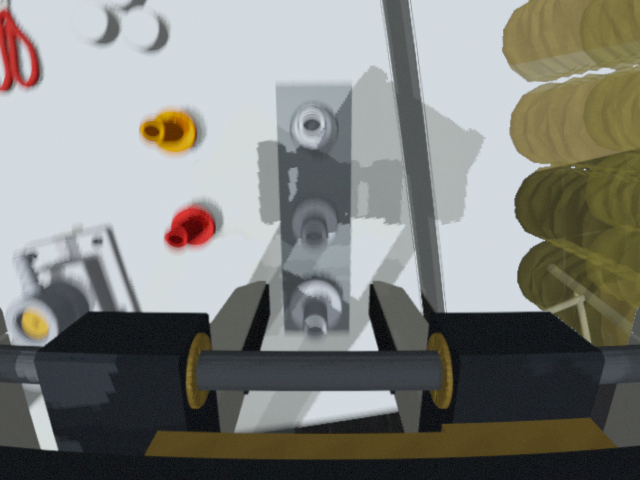

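View pics/side2.png

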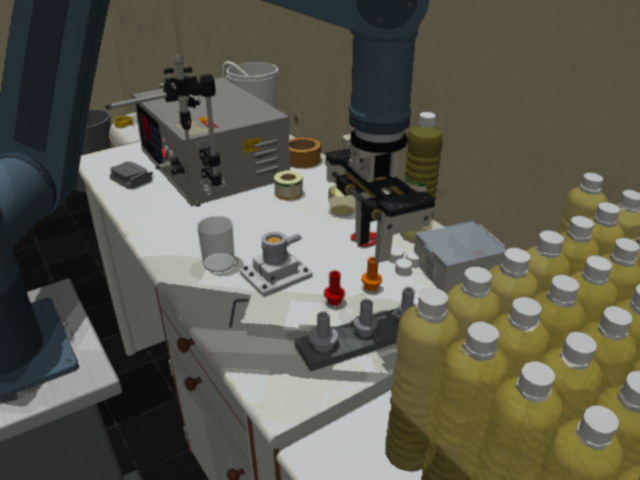

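```bash
python3 - <<'E'
from h import *; import pickle
ims=pickle.load(open('ims2.pkl','rb')); w=ims['wrist']['image']
cv2.imwrite('pics/w2a.png',cv2.resize(w[95:345,240:400],None,fx=3,fy=2.4,interpolation=cv2.INTER_CUBIC) if 0 else cv2.resize(w[180:345,250:400],None,fx=3.6,fy=3.6,interpolation=cv2.INTER_CUBIC))
E
```

```text
(no output)
```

View pics/w2a.png

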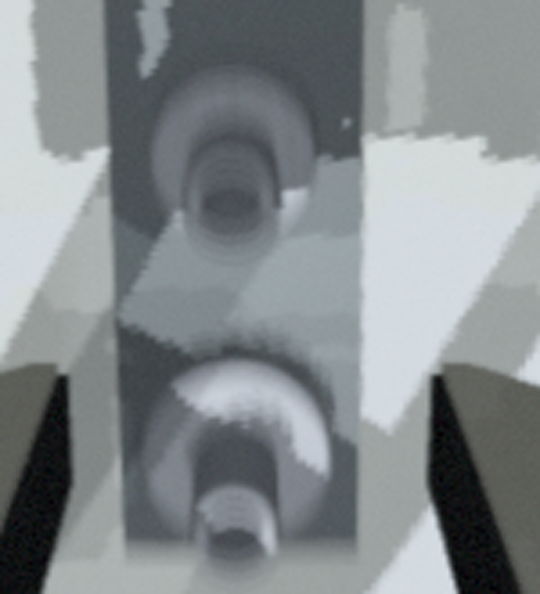

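```bash
python3 - <<'E'
from h import *; import pickle
ims=pickle.load(open('ims2.pkl','rb')); W,D=ims['wrist'],ims['side']
print(W['xyz'],'top',atz(W,314.2,237.5,.077),'fl',atz(W,315,220.8,.037))
print('a',atz(W,312.5,125,.077))
c=atz(W,250+236/3.6,180+540/3.6,.077); print('c',c)
th=np.linspace(0,6.283,60)
for P in ([.5192,-.2945],[.521,-.2945],[.521,-.2965]):
  q=proj(W,np.c_[P[0]+.019*np.cos(th),P[1]+.019*np.sin(th),0*th+.037]);t=proj(W,np.c_[P[0]+.01*np.cos(th),P[1]+.01*np.sin(th),0*th+.077])
  f=lambda q:((q-[250,180])*3.6).round(0)
  print(P,f(q.min(0)),f(q.max(0)),f(t.min(0)),f(t.max(0)))
E
```

```text
[ 0.58937822 -0.31011937  0.34288502] top [ 0.52211473 -0.29426844  0.077     ] fl [ 0.5256941 -0.2951131  0.037    ]
a [ 0.59863685 -0.30743033  0.077     ]
c [ 0.44962138 -0.28173109  0.077     ]
[0.5192, -0.2945] [153.  92.] [320. 255.] [185. 172.] [285. 269.]
[0.521, -0.2945] [152.  84.] [319. 248.] [183. 163.] [283. 260.]
[0.521, -0.2965] [160.  83.] [327. 246.] [193. 161.] [293. 258.]
```

Request:
{"fn": "send_rows", "kwargs": {"moves": [0.4,0,-0.05,0,0,0,0,0.4,0,0,0,0,0,0,0.4,0,0,0,0,0,0,0.4,0,0,0,0,0,0,0.4,0,0,0,0,0,0,0.3,0,0,0,0,0,0,0.2,0,0,0,0,0,0,0,0,0,0,0,0,0]}}

```text
time: 2.8
eef_pos: [0.5196, -0.295, 0.0527]
eef_rot: [-2.123, 0.192, 2.128]
contact_force: [-0.3, 0.8, -0.4]
width: 0.497
```

```bash
python3 snap.py 3 wrist side
```

```text
2.9 [ 0.521  -0.2955  0.0543] [[0.0, -0.18, -0.984], [-0.001, -0.984, 0.18], [-1.0, 0.0, -0.0]] [ 0.2  0.3 -0.5] 0.499 [-0.7   0.5   1.62 -0.    1.03  1.05]
```

View pics/wrist3.png

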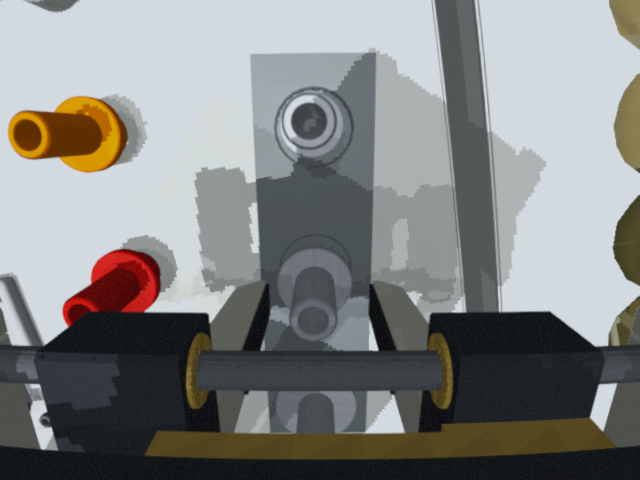

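View pics/side3.png

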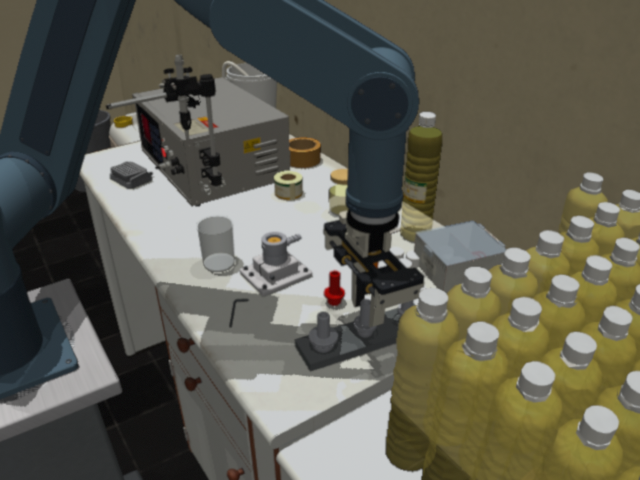

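```bash
python3 - <<'E'
from h import *; import pickle
ims=pickle.load(open('ims3.pkl','rb')); W=ims['wrist']
cv2.imwrite('pics/w3a.png',cv2.resize(W['image'][220:350,240:390],None,fx=5,fy=4.5,interpolation=cv2.INTER_CUBIC))
print(atz(W,313.5,317,.077)); th=np.linspace(0,6.283,60)
for P in ([.521,-.2955],[.523,-.2945]):
  for rr,z in((.019,.037),(.01,.077)):
    q=proj(W,np.c_[P[0]+rr*np.cos(th),P[1]+rr*np.sin(th),0*th+z]); q=(q-[240,220])*[5,4.5]
    print(P,rr,q.min(0).round(),q.max(0).round())
E
```

```text
[ 0.52190521 -0.29433821  0.077     ]
[0.521, -0.2955] 0.019 [198. 118.] [575. 435.]
[0.521, -0.2955] 0.01 [260. 341.] [507. 542.]
[0.523, -0.2945] 0.019 [184. 102.] [562. 421.]
[0.523, -0.2945] 0.01 [243. 322.] [491. 525.]
```

View pics/w3a.png

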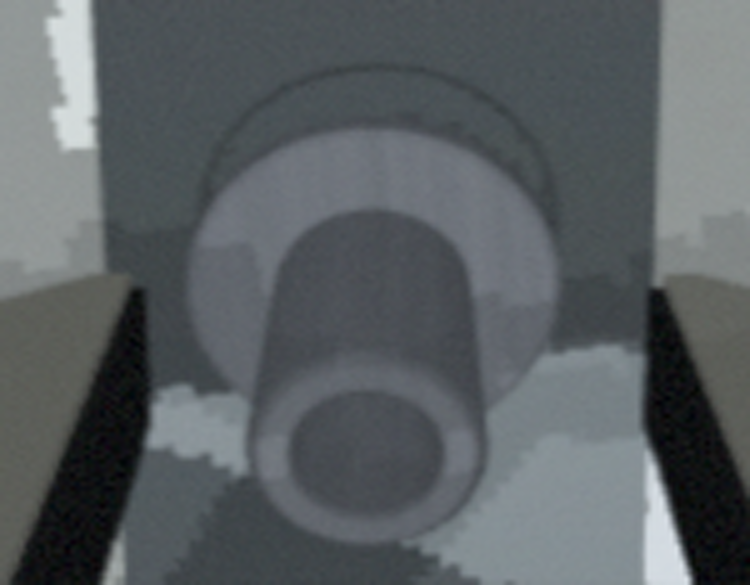

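Request:
{"fn": "send_rows", "kwargs": {"moves": [0.15,0,0,0,0,0,0,0.12,0,0,0,0,0,0,0,0,0,0,0,0,0]}}

```text
time: 3.2
eef_pos: [0.5207, -0.2943, 0.0394]
eef_rot: [-2.125, 0.192, 2.128]
contact_force: [-0.1, -0.1, 0.1]
width: 0.5
```

```bash
python3 snap.py 4 side; python3 - <<'E'
from h import *; import pickle
d=pickle.load(open('ims4.pkl','rb'))['side']['image']
cv2.imwrite('pics/d4a.png',cv2.resize(d[250:370,290:440],None,fx=5,fy=5,interpolation=cv2.INTER_CUBIC))
E
```

```text
3.25 [ 0.5208 -0.2944  0.0397] [[-0.001, -0.179, -0.984], [0.001, -0.984, 0.179], [-1.0, -0.0, 0.001]] [-0.5 -0.5  0.2] 0.5 [-0.7   0.51  1.63 -0.    1.    1.05]
```

View pics/d4a.png

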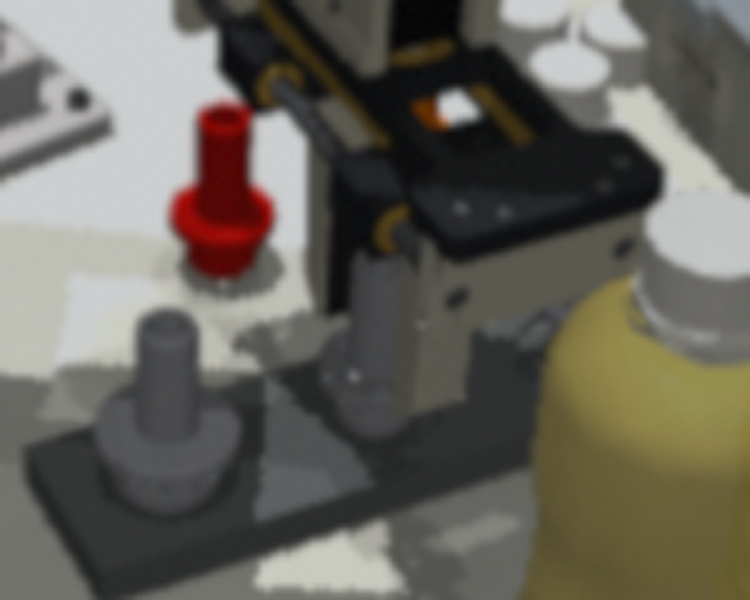

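Close the fingers, then lift a little.

Request:
{"fn": "send_rows", "kwargs": {"moves": [0,0,0,0,0,0,1,0,0,0,0,0,0,1,0,0,0,0,0,0,1,0,0,0,0,0,0,1,0,0,0,0,0,0,1,0,0,0,0,0,0,1]}}

```text
time: 3.85
eef_pos: [0.5212, -0.2947, 0.0403]
eef_rot: [-2.127, 0.193, 2.127]
contact_force: [0.0, 0.0, 1.6]
width: 0.209
```

Request:
{"fn": "send_rows", "kwargs": {"moves": [-0.2,0,0,0,0,0,1,-0.3,0,0,0,0,0,1,-0.4,0,0,0,0,0,1,-0.5,0,0,0,0,0,1,-0.5,0,0,0,0,0,1,-0.4,0,0,0,0,0,1,-0.3,0,0,0,0,0,1,0,0,0,0,0,0,1]}}

```text
time: 4.65
eef_pos: [0.5223, -0.2957, 0.1732]
eef_rot: [-2.133, 0.196, 2.124]
contact_force: [0.6, -0.1, -2.0]
width: 0.209
```

```bash
python3 snap.py 5 wrist side scene; python3 - <<'E'
from h import *; import pickle
p=pickle.load(open('ims5.pkl','rb'))
cv2.imwrite('pics/d5a.png',cv2.resize(p['side']['image'][170:350,270:450],None,fx=3.3,fy=3.3,interpolation=cv2.INTER_CUBIC))
cv2.imwrite('pics/w5a.png',cv2.resize(p['wrist']['image'][170:360,220:420],None,fx=3.1,fy=3.1,interpolation=cv2.INTER_CUBIC))
E
```

```text
4.8 [ 0.5206 -0.2944  0.1694] [[-0.001, -0.18, -0.984], [0.001, -0.984, 0.18], [-1.0, -0.001, 0.001]] [ 0.4 -0.4 -2.1] 0.208 [-0.7   0.38  1.49 -0.    1.28  1.05]
```

View pics/d5a.png

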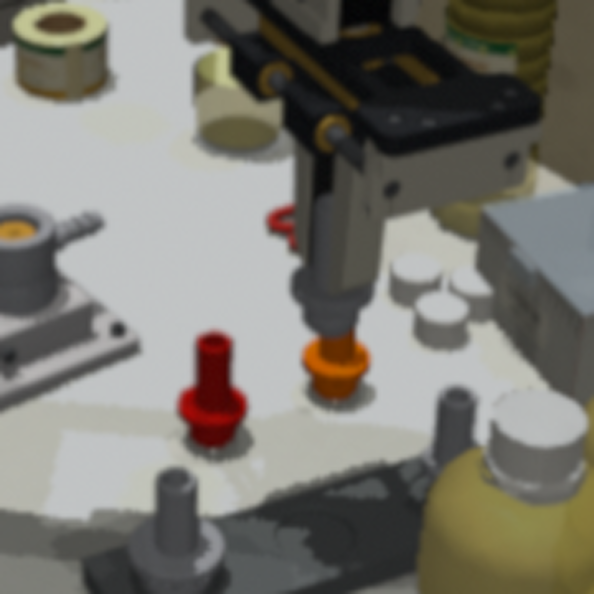

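View pics/wrist5.png

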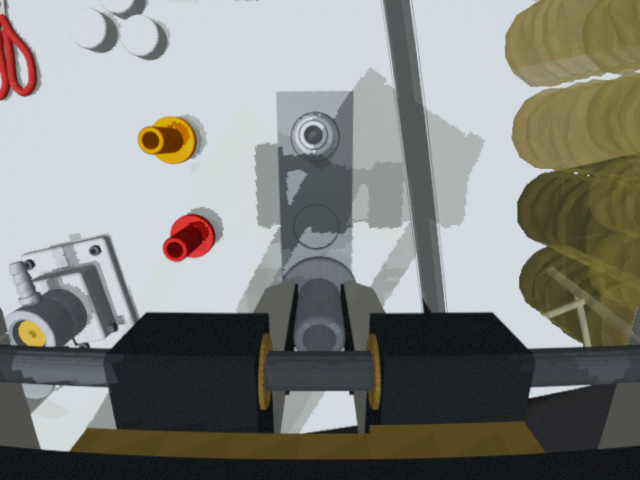

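View pics/scene5.png

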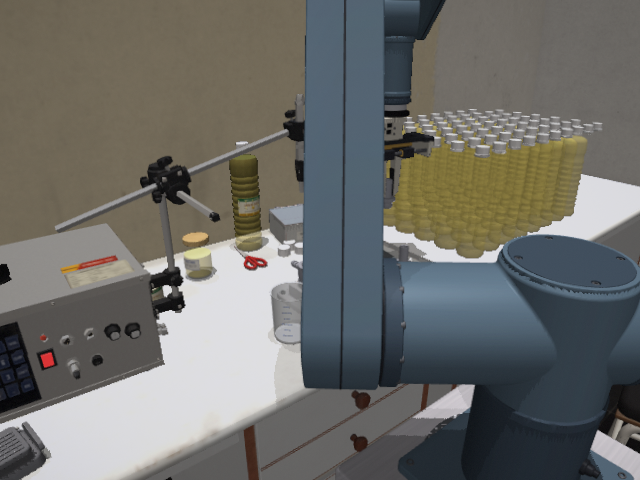

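```bash
python3 - <<'E'
from h import *; import pickle
p=pickle.load(open('ims5.pkl','rb'))
cv2.imwrite('pics/d5b.png',cv2.resize(p['side']['image'][220:270,245:305],None,fx=12,fy=12,interpolation=cv2.INTER_CUBIC))
cv2.imwrite('pics/w5b.png',cv2.resize(p['wrist']['image'][230:370,0:150],None,fx=5,fy=4,interpolation=cv2.INTER_CUBIC))
E
```

```text
(no output)
```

View pics/d5b.png

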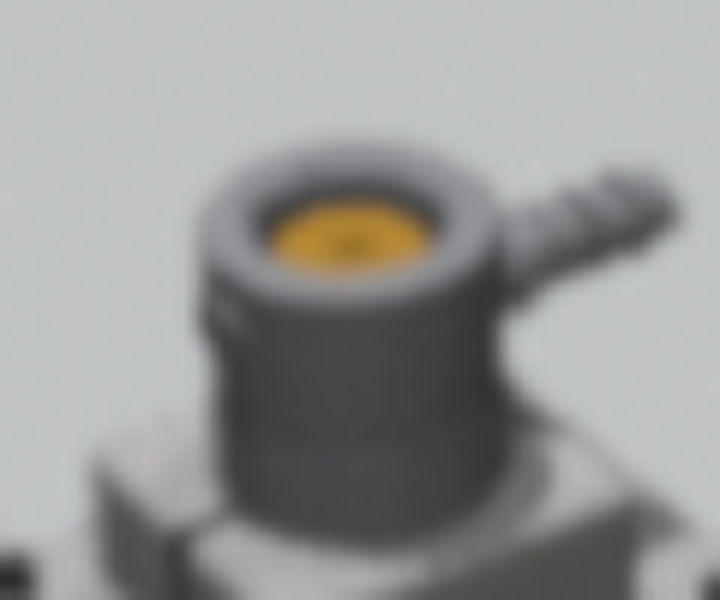

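View pics/w5b.png

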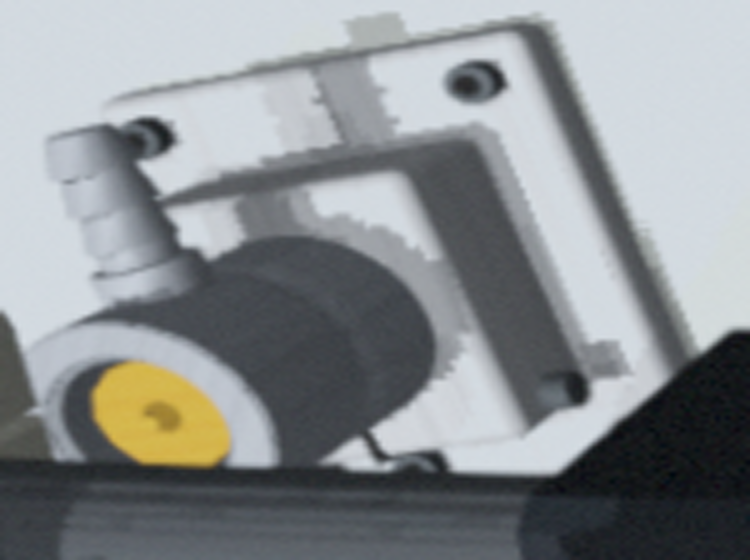

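```bash
python3 - <<'E'
from h import *; import pickle
p=pickle.load(open('ims5.pkl','rb')); W,D=p['wrist'],p['side']
print('side face',atz(D,274.4,238.5,.084),'side pop',atz(D,274.3,240,.078),'wrist pop',atz(W,32.2,333.75,.078),'tri pop',tri((D,274.3,240),(W,32.2,333.75)))
p2=pickle.load(open('ims2.pkl','rb'))['wrist']
cv2.imwrite('pics/w2b.png',cv2.resize(p2['image'][220:360,0:140],None,fx=5,fy=4,interpolation=cv2.INTER_CUBIC))
E
```

```text
side face [ 0.48894233 -0.0652126   0.084     ] side pop [ 0.49079314 -0.06123944  0.078     ] wrist pop [ 0.49016397 -0.0595136   0.078     ] tri pop [ 0.4906625  -0.0607863   0.07843359]
```

Request:
{"fn": "send_rows", "kwargs": {"moves": [0,0,0,0.0208,0,0,1,0,0,0,0.0208,0,0,1,0,0,0,0.0208,0,0,1,0,0,0,0.0208,0,0,1,0,0,0,0.0208,0,0,1,0,0,0,0.0208,0,0,1]}}

```text
time: 5.4
eef_pos: [0.5204, -0.2941, 0.1685]
eef_rot: [-1.633, 0.862, 1.639]
contact_force: [0.6, 0.6, -0.1]
width: 0.21
```

Request:
{"fn": "send_rows", "kwargs": {"moves": [0,-0.1,0.2,0,0,0,1,0,-0.2,0.4,0,0,0,1,0,-0.27,0.52,0,0,0,1,0,-0.27,0.52,0,0,0,1,0,-0.27,0.52,0,0,0,1,0,-0.27,0.52,0,0,0,1,0,-0.15,0.28,0,0,0,1,0,0,0,0,0,0,1]}}

```text
time: 6.2
eef_pos: [0.499, -0.1272, 0.1698]
eef_rot: [-1.642, 0.855, 1.644]
contact_force: [-0.3, -0.5, -1.1]
width: 0.209
```

```bash
python3 snap.py 6 wrist side scene
```

```text
6.35 [ 0.5    -0.1302  0.1701] [[0.0, -0.821, -0.57], [-0.001, -0.57, 0.821], [-1.0, 0.0, -0.001]] [ 0.1 -0.7 -0.4] 0.211 [-0.47  0.24  1.69 -0.    1.22  2.06]
```

View pics/side6.png

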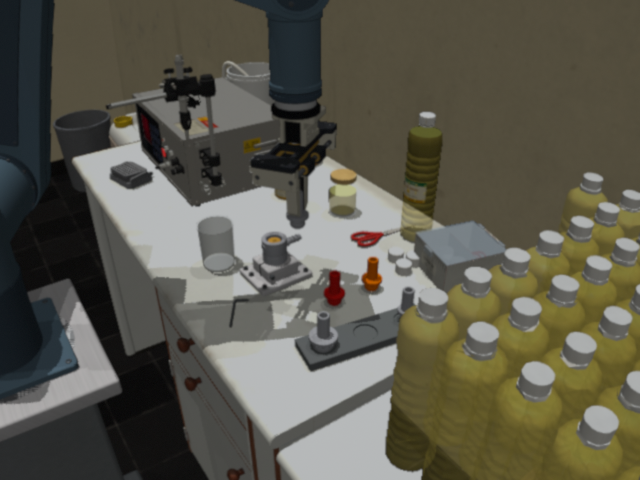

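View pics/wrist6.png

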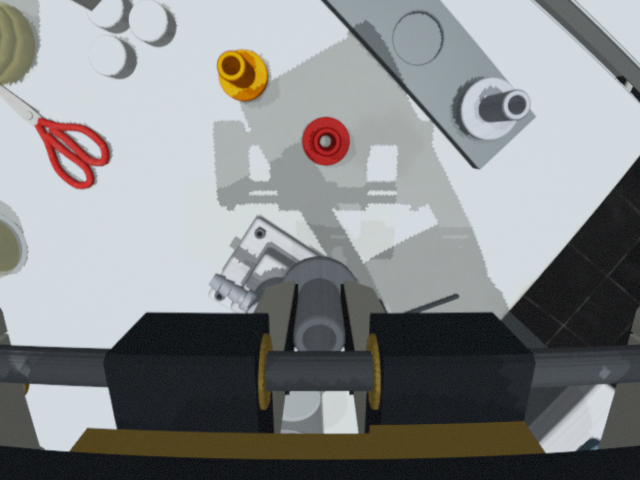

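View pics/scene6.png

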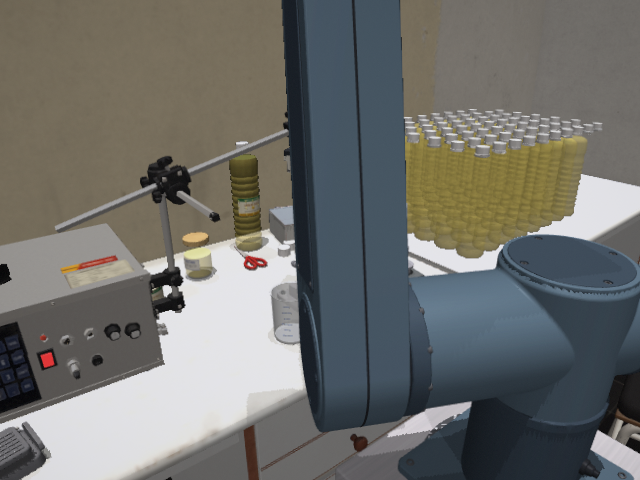

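Request:
{"fn": "send_rows", "kwargs": {"moves": [0,-0.1,0.2,0,0,0,1,0,-0.14,0.28,0,0,0,1,0,-0.14,0.27,0,0,0,1,0,-0.14,0.28,0,0,0,1,0.2,-0.1,0.2,0,0,0,1,0.2,0,0,0,0,0,1,0,0,0,0,0,0,1]}}

```text
time: 7.05
eef_pos: [0.4889, -0.0605, 0.1482]
eef_rot: [-1.638, 0.859, 1.644]
contact_force: [-0.7, -0.0, -0.6]
width: 0.209
```

```bash
python3 snap.py 7 wrist side scene; python3 - <<'E'
from h import *; import pickle
p=pickle.load(open('ims7.pkl','rb'))
cv2.imwrite('pics/d7a.png',cv2.resize(p['side']['image'][170:300,200:340],None,fx=5,fy=4.5,interpolation=cv2.INTER_CUBIC))
cv2.imwrite('pics/s7a.png',cv2.resize(p['scene']['image'][80:340,240:420],None,fx=2.3,fy=2.3,interpolation=cv2.INTER_CUBIC))
E
```

```text
7.2 [ 0.4903 -0.0617  0.1499] [[-0.0, -0.822, -0.569], [-0.0, -0.569, 0.822], [-1.0, 0.0, 0.0]] [ 0.4 -1.  -1.1] 0.212 [-0.35  0.22  1.77 -0.    1.16  2.18]
```

View pics/side7.png

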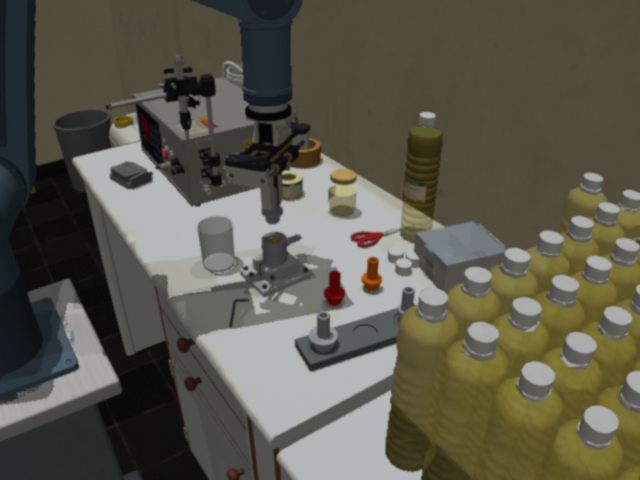

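View pics/d7a.png

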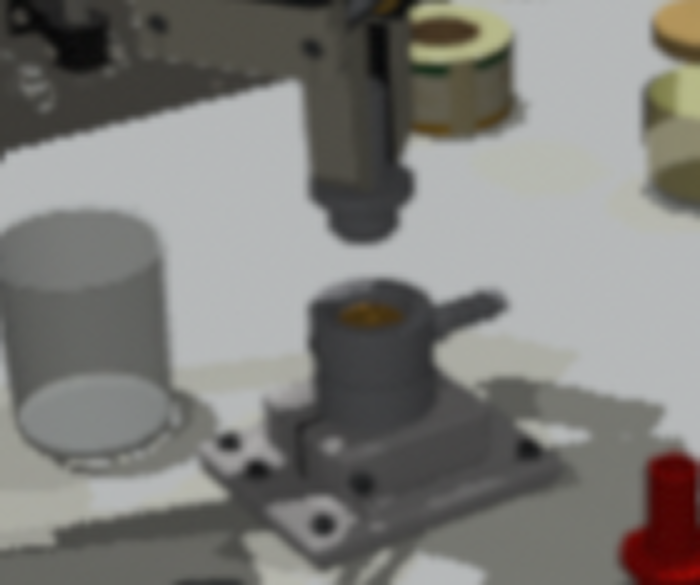

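View pics/wrist7.png

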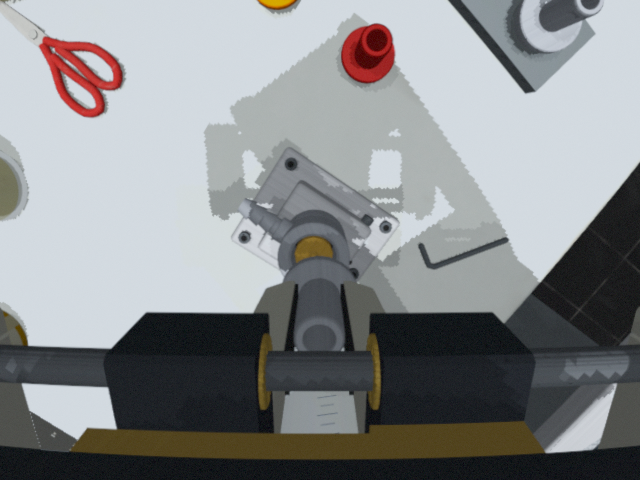

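View pics/scene7.png

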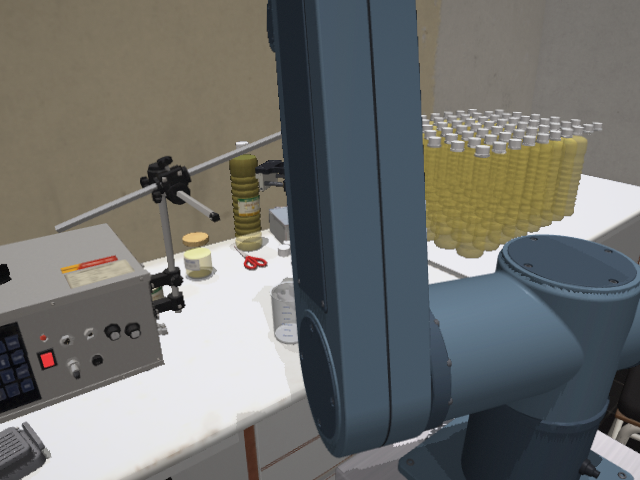

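```bash
python3 - <<'E'
from h import *; import pickle
p=pickle.load(open('ims7.pkl','rb')); W,D=p['wrist'],p['side']
cv2.imwrite('pics/w7a.png',cv2.resize(W['image'][200:350,240:400],None,fx=4.5,fy=4,interpolation=cv2.INTER_CUBIC))
T=np.array([.4903,-.0617])
for z in(.141,.123,.084,.078): print(z,proj(D,[*T,z]),proj(W,[*T,z]))
print('wrist pop',atz(W,314,250,.078))
E
```

```text
0.141 [[272.76482975 210.14106961]] [[314.95315847 290.00837767]]
0.123 [[273.17912362 218.92686289]] [[315.20583558 276.89549009]]
0.084 [[274.06146451 237.41558064]] [[315.62990939 254.94995904]]
0.078 [[274.19532537 240.19474183]] [[315.68378474 252.16746424]]
wrist pop [ 0.49201061 -0.06227731  0.078     ]
```

View pics/w7a.png

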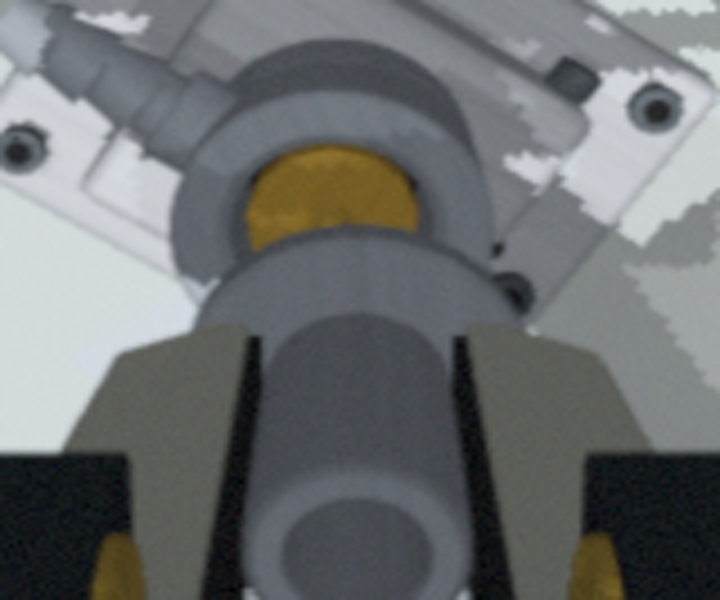

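```bash
cat > fit.py <<'E'
from h import *
from scipy.optimize import least_squares
th=np.linspace(0,2*np.pi,361)
def circ(x,y,z,r): return np.c_[x+r*np.cos(th),y+r*np.sin(th),0*th+z]
def fit(im,r,z,L=None,Rt=None,top=None,bot=None,x0=(.49,-.06)):
    def f(p):
        q=proj(im,circ(p[0],p[1],z,r)); e=[]
        if L is not None:e.append(q[:,0].min()-L)
        if Rt is not None:e.append(q[:,0].max()-Rt)
        if top is not None:e.append(q[:,1].min()-top)
        if bot is not None:e.append(q[:,1].max()-bot)
        return e
    s=least_squares(f,x0,diff_step=1e-4); return s.x,s.fun
E
python3 - <<'E'
from fit import *; import pickle
p=pickle.load(open('ims7.pkl','rb')); W,D=p['wrist'],p['side']
X=lambda u:240+u/4.5
Y=lambda v:200+v/4
print('body',fit(W,.023,.084,X(170),X(490),Y(90)))
print('pop',fit(W,.012,.078,X(247),X(420),Y(146)))
print('flange',fit(W,.019,.147,X(198),X(524),Y(226)))
print('tube',fit(W,.010,.187,X(242),X(474),Y(466)))
X=lambda u:200+u/5
Y=lambda v:170+v/4.5
print('side body',fit(D,.023,.084,X(308),X(436),Y(278)))
print('side flange',fit(D,.019,.140,X(310),X(413),None,Y(222)))
print('side spigot',fit(D,.010,.122,None,None,None,Y(242)),fit(D,.013,.126,X(329),X(398)))
y=np.array([-.822,-.569]);z=np.array([-.569,.822])
E
```

```text
body (array([ 0.49020313, -0.05902686]), array([-1.06763859,  1.06760017,  0.05515119]))
pop (array([ 0.49021211, -0.05979834]), array([ 0.5444072 , -0.54444658, -0.0146087 ]))
flange (array([ 0.48808824, -0.06293321]), array([-4.30350087,  4.30857056,  0.26378842]))
tube (array([ 0.48788218, -0.06179529]), array([-1.24827691,  1.24912492,  0.05734541]))
side body (array([ 0.48898699, -0.06515175]), array([ 0.10584652, -0.1057292 ,  0.00776143]))
side flange (array([ 0.4839784 , -0.07081257]), array([-0.56451466,  0.56404648, -0.0357791 ]))
side spigot (array([ 0.48642556, -0.06524154]), array([-3.05498986e-08])) (array([ 0.52510094, -0.00083049]), array([-1.70530257e-13, -2.27373675e-13]))
```

Request:
{"fn": "send_rows", "kwargs": {"moves": [0.1,-0.078,0.01,0,0,0,1,0.2,0,0,0,0,0,1,0.2,0,0,0,0,0,1,0.12,0,0,0,0,0,1,0,0,0,0,0,0,1]}}

```text
time: 7.7
eef_pos: [0.4921, -0.0584, 0.1177]
eef_rot: [-1.637, 0.859, 1.643]
contact_force: [0.3, -0.8, -0.9]
width: 0.208
```

```bash
python3 snap.py 8 wrist side; python3 - <<'E'
from h import *; import pickle
p=pickle.load(open('ims8.pkl','rb')); W,D=p['wrist'],p['side']
cv2.imwrite('pics/d8a.png',cv2.resize(D['image'][190:270,230:320],None,fx=8,fy=7,interpolation=cv2.INTER_CUBIC))
cv2.imwrite('pics/w8a.png',cv2.resize(W['image'][180:350,240:400],None,fx=4.5,fy=3.5,interpolation=cv2.INTER_CUBIC))
E
```

```text
7.8 [ 0.4929 -0.0587  0.1189] [[-0.001, -0.822, -0.57], [0.0, -0.57, 0.822], [-1.0, 0.0, 0.0]] [-1.5 -0.2 -0.3] 0.206 [-0.34  0.26  1.8  -0.    1.08  2.19]
```

View pics/d8a.png

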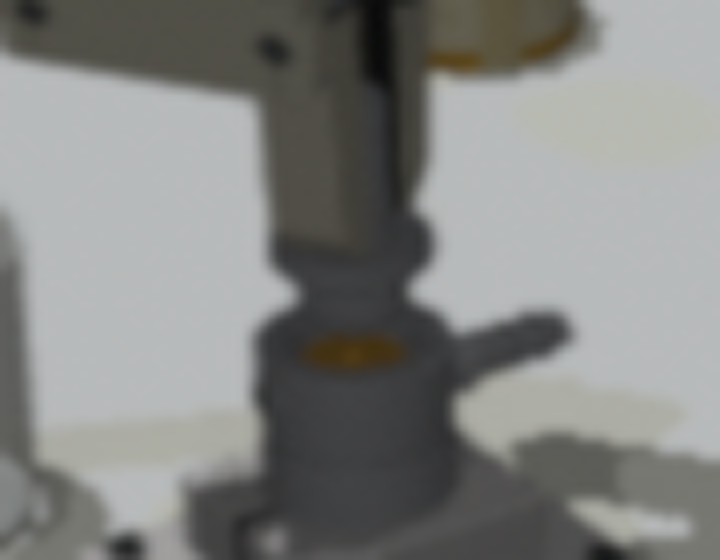

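View pics/w8a.png

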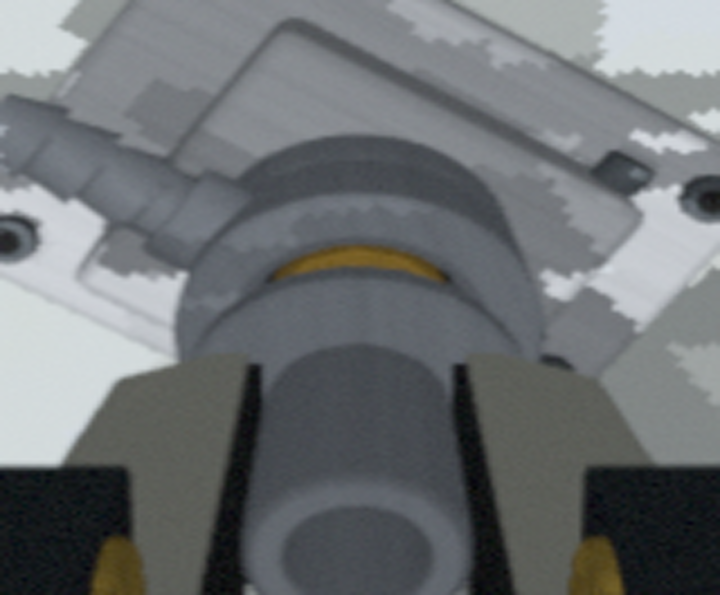

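View pics/side8.png

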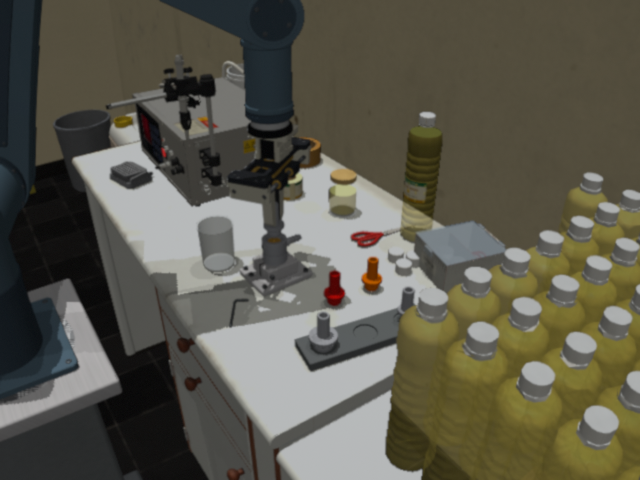

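```bash
python3 - <<'E'
from fit import *; import pickle
p=pickle.load(open('ims8.pkl','rb')); W,D=p['wrist'],p['side']
X=lambda u:240+u/4.5
Y=lambda v:180+v/3.5
print('body',fit(W,.023,.084,X(175),X(545),Y(190)))
print('pop top',fit(W,.012,.078,X(360-95),X(360+95),Y(246)))
print('flange',fit(W,.019,.116,X(190),X(530),Y(266)))
print('tube',fit(W,.010,.156,X(243),X(473),Y(480)))
X=lambda u:230+u/8
Y=lambda v:190+v/7
print('side body',fit(D,.023,.084,X(255),X(453),None,Y(395)))
print('side spig',fit(D,.013,.096,X(300),X(410),None,None))
E
```

```text
body (array([ 0.49025879, -0.05952844]), array([-0.61309647,  0.61362073,  0.03701043]))
pop top (array([ 0.49041356, -0.05979283]), array([-0.09533193,  0.09537365,  0.00299041]))
flange (array([ 0.49142868, -0.06094635]), array([-2.66308864,  2.66619352,  0.16322995]))
tube (array([ 0.490762  , -0.05935869]), array([-1.36343859,  1.36409056,  0.06242712]))
side body (array([ 0.48715166, -0.06772869]), array([-0.35252988,  0.35215173, -0.02395396]))
side spig (array([ 0.51989881, -0.01356042]), array([-1.70530257e-13, -1.13686838e-13]))
```

Request:
{"fn": "send_rows", "kwargs": {"moves": [0.06,0,0.012,0,0,0,1,0.06,0,0,0,0,0,1,0.06,0,0,0,0,0,1,0.04,0,0,0,0,0,1,0,0,0,0,0,0,1]}}

```text
time: 8.3
eef_pos: [0.4925, -0.0581, 0.1078]
eef_rot: [-1.64, 0.859, 1.641]
contact_force: [-0.4, -1.0, -0.9]
width: 0.21
```

Request:
{"fn": "send_rows", "kwargs": {"moves": [0.03,0,0,0,0,0,1,0.03,0,0,0,0,0,1,0.03,0,0,0,0,0,1,0,0,0,0,0,0,1]}}

```text
time: 8.7
eef_pos: [0.493, -0.0582, 0.104]
eef_rot: [-1.641, 0.859, 1.639]
contact_force: [-2.2, 0.6, 4.5]
width: 0.21
```

Request:
{"fn": "send_rows", "kwargs": {"moves": [0.04,0,0,0,0,0,1,0.04,0,0,0,0,0,1,0,0,0,0,0,0,1]}}

```text
time: 9.0
eef_pos: [0.493, -0.0583, 0.1002]
eef_rot: [-1.641, 0.859, 1.639]
contact_force: [-2.3, 0.8, 7.1]
width: 0.209
```

Request:
{"fn": "send_rows", "kwargs": {"moves": [0.04,0,0,0,0,0,1,0.02,0,0,0,0,0,1,0,0,0,0,0,0,1]}}

```text
time: 9.3
eef_pos: [0.493, -0.0583, 0.0974]
eef_rot: [-1.641, 0.859, 1.639]
contact_force: [-1.7, 0.4, 8.9]
width: 0.213
```

```bash
python3 snap.py 9 wrist side; python3 - <<'E'
from h import *; import pickle
p=pickle.load(open('ims9.pkl','rb')); W,D=p['wrist'],p['side']
cv2.imwrite('pics/d9a.png',cv2.resize(D['image'][190:270,230:320],None,fx=8,fy=7,interpolation=cv2.INTER_CUBIC))
cv2.imwrite('pics/w9a.png',cv2.resize(W['image'][180:350,240:400],None,fx=4.5,fy=3.5,interpolation=cv2.INTER_CUBIC))
E
```

```text
9.4 [ 0.493  -0.0583  0.0975] [[0.001, -0.822, -0.57], [-0.0, -0.57, 0.822], [-1.0, -0.001, -0.001]] [-2.1  0.8  9.4] 0.214 [-0.34  0.28  1.83 -0.    1.03  2.19]
```

View pics/d9a.png

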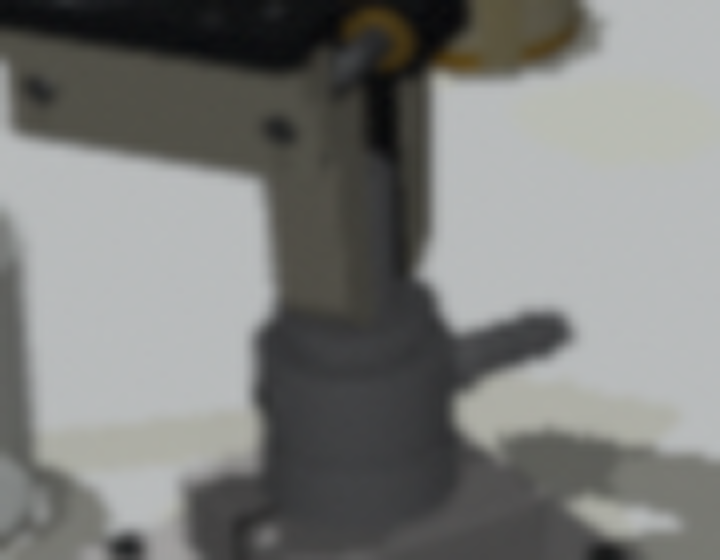

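View pics/w9a.png

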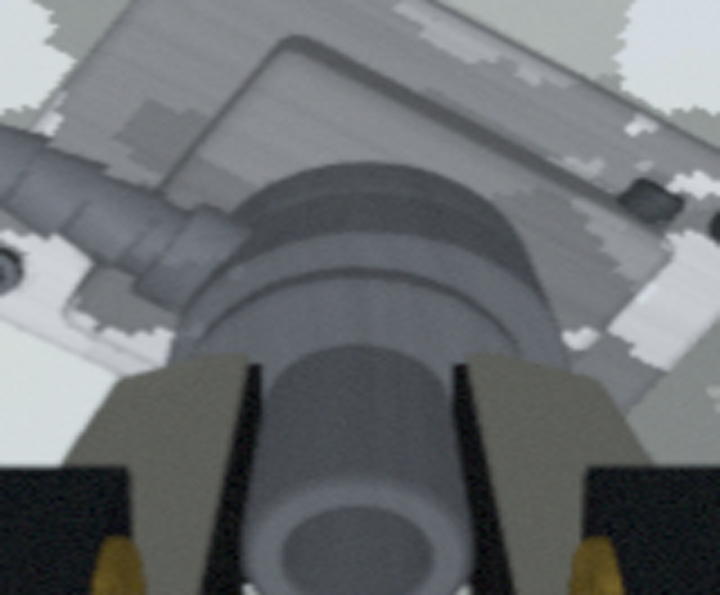

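Request:
{"fn": "send_rows", "kwargs": {"moves": [0.02,0.01,0.01,0,0,0,1,0.02,0,0,0,0,0,1,0,0,0,0,0,0,1]}}

```text
time: 9.7
eef_pos: [0.4929, -0.0583, 0.0958]
eef_rot: [-1.642, 0.858, 1.638]
contact_force: [-2.4, 0.5, 9.0]
width: 0.212
```

Request:
{"fn": "send_rows", "kwargs": {"moves": [0.02,0,0,0,0,0,1,0,0,0,0,0,0,1]}}

```text
time: 9.9
eef_pos: [0.493, -0.0583, 0.0949]
eef_rot: [-1.642, 0.858, 1.638]
contact_force: [-2.2, -0.2, 11.1]
width: 0.208
```

Request:
{"fn": "send_rows", "kwargs": {"moves": [0.02,0,0,0,0,0,1,0,0,0,0,0,0,1]}}

```text
time: 10.1
eef_pos: [0.493, -0.0583, 0.0943]
eef_rot: [-1.642, 0.858, 1.638]
contact_force: [-2.3, 1.7, 13.4]
width: 0.209
```

Request:
{"fn": "send_rows", "kwargs": {"moves": [0.012,0,0,0,0,0,1,0,0,0,0,0,0,1]}}

```text
time: 10.3
eef_pos: [0.493, -0.0583, 0.0942]
eef_rot: [-1.643, 0.858, 1.637]
contact_force: [-4.2, 1.4, 17.3]
width: 0.206
```

Request:
{"fn": "send_rows", "kwargs": {"moves": [0.012,0,0,0,0,0,1,0,0,0,0,0,0,1]}}

```text
time: 10.5
eef_pos: [0.493, -0.0583, 0.0942]
eef_rot: [-1.643, 0.858, 1.637]
contact_force: [-5.6, 1.7, 23.8]
width: 0.203
```

Request:
{"fn": "send_rows", "kwargs": {"moves": [0.004,0.008,0.008,0,0,0,1,0,0,0,0,0,0,1,0,0,0,0,0,0,1]}}

```text
time: 10.8
eef_pos: [0.493, -0.0583, 0.0942]
eef_rot: [-1.644, 0.858, 1.636]
contact_force: [-4.9, 1.2, 22.7]
width: 0.212
```

```bash
python3 snap.py 10 wrist side; python3 - <<'E'
from h import *; import pickle
p=pickle.load(open('ims10.pkl','rb')); W,D=p['wrist'],p['side']
cv2.imwrite('pics/d10a.png',cv2.resize(D['image'][190:270,230:320],None,fx=8,fy=7,interpolation=cv2.INTER_CUBIC))
cv2.imwrite('pics/w10a.png',cv2.resize(W['image'][180:350,240:400],None,fx=4.5,fy=3.5,interpolation=cv2.INTER_CUBIC))
E
```

```text
10.9 [ 0.493  -0.0583  0.0942] [[0.004, -0.822, -0.57], [-0.001, -0.57, 0.822], [-1.0, -0.003, -0.004]] [-5.1  1.7 23.3] 0.208 [-0.34  0.29  1.83  0.    1.02  2.19]
```

View pics/d10a.png

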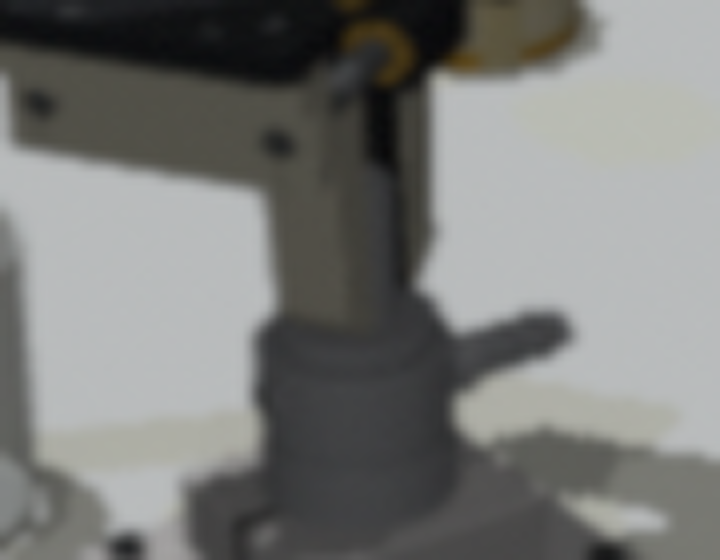

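View pics/w10a.png

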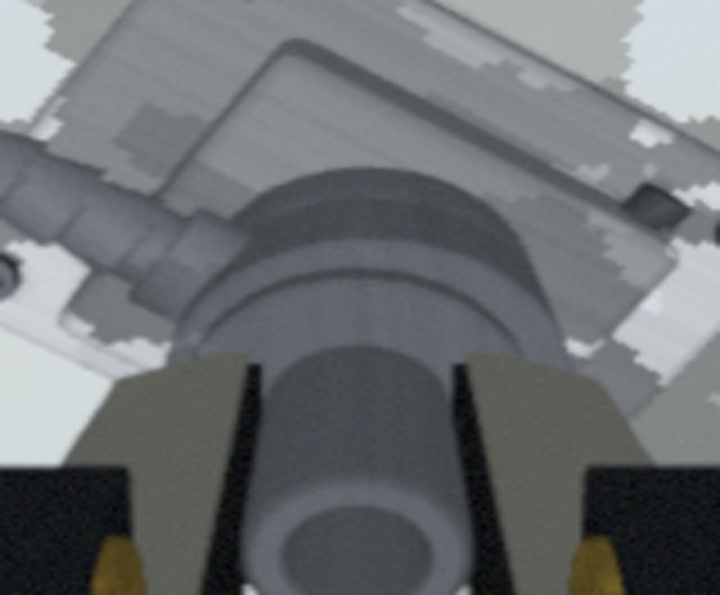

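View pics/side10.png

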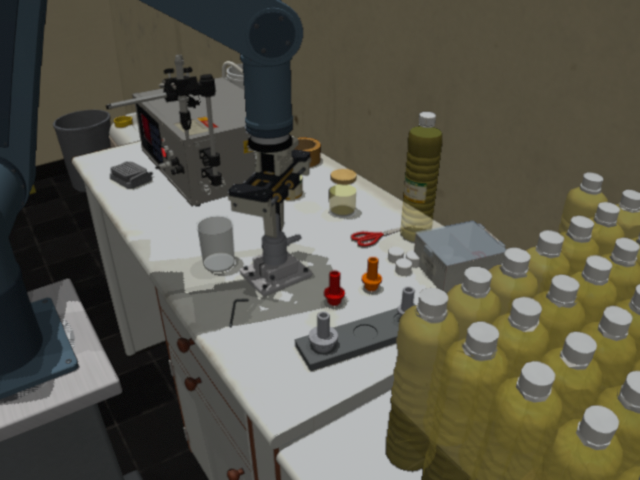

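Request:
{"fn": "send_rows", "kwargs": {"moves": [0.004,0,0,0,0,0,1,0,0,0,0,0,0,1,0,0,0,0,0,0,1,0,0,0,0,0,0,1,0,0,0,0,0,0,1,0,0,0,0,0,0,1,0,0,0,0,0,0,1,0,0,0,0,0,0,1]}}

```text
time: 11.7
eef_pos: [0.493, -0.0583, 0.0942]
eef_rot: [-1.644, 0.858, 1.636]
contact_force: [-5.0, 1.1, 24.7]
width: 0.206
```

```bash
python3 - <<'E'
from rig import r
print(r.hand_in()); o=r.observe(); print(o['time'],o['contact_force'],o['eef_pos'],o['width'])
E
```

```text
the job is handed in; nothing more can be done
None
the job is handed in; nothing more can be done
```

I took nose_b (the one with the 38 mm flange, middle recess) from the rack and inserted it upright in the nozzle body. I pressed it down against the poppet until the flange sat on the face, and handed in at 11.7 s while still holding it down.

**Last checks:**
- **Fully home:** the gripper stopped going down at z = 0.0942 m while the force kept rising. That puts the flange underside at about 0.084 m, which is the height of the body face. I did not measure the poppet position directly.
- **Hold:** the wrist read about 24.7 N vertical, steady over the last second, with the grip unchanged. About 5 N of sideways force remained, and two small sideways corrections did not remove it.
- **Upright and centred:** the tool was tilted only about 0.3°. The last pictures showed the nose centred in the body.
- **Surroundings:** nose_a and nose_c were still in the rack. The beaker, jar and hex key had not moved in the last side picture.

**Disagreement:** the wrist camera disagreed with the actual gripper position by 2–3 mm, so I aligned the nose to the body by comparing them within the same picture.

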